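# Pin the blue sample pack

### The job

Pin the pack of sample boards with the blue cover so that its sheets stay in line: take the pin with the yellow knob out of its wooden stand and lower it, without dropping it, into the round hole in the blue cover until its collar rests on the cover, then let go. Leave the pin with the black knob standing in its stand.

Things in the scene. Friction and masses are not known exactly. Their poses are not given: they have to be found in the camera images.
- yellow_pin: Loose pin (60 to 130 g) standing upright in the stand. From the top: yellow knob, 22 mm diameter, 45 mm tall (grip here); grey metal collar, 40 mm diameter, 5 mm thick; steel shank, 10 mm diameter, 42 mm long, its last 12 mm tapering to a 4 mm tip. Origin: on its axis at the collar's underside, z up the axis: knob at z = 5 to 50 mm, tip at z = -42 mm. It pulls straight up and out.
- blue_hole (a point): Centre of the mouth of the hole in the blue cover, in its top face 58 mm above the bench; z up. Round vertical hole, 22 mm diameter, 50 mm deep, 35 mm from a short edge of a fixed rigid pack of boards (160 x 110 mm, white sides) in a low steel corner jig (fences lower than the cover). x points along the pack, away from that edge. Like packs with green and white covers stand beside it.
- black_pin: A second pin of the same shape and size, but with a black knob, in the stand's other hole. Origin and axes as for the yellow pin. To be left where it is.
- stand: Light wooden block fixed to the bench, 60 mm (x) by 160 mm (y), 60 mm tall, with two holes 14 mm wide and 53 mm deep, 50 mm either side of its middle along y. The pins stand in them, which in which varies, collars resting on the block's top. Origin: centre of its underside, z up.
There are look-alikes about, which are no part of the job. What is shaped like the yellow_pin but purple or turquoise is not meant. Leave any pink look-alike of the part that bears blue_hole alone.

How it is judged (in metres and radians):
On the way:
1. the fingers, still holding the yellow pin, have lowered it into the hole of the blue pack: collar less than 20 mm above the cover (z of yellow_pin in the frame of blue_hole below 0.02 m and horizontal distance between yellow_pin and blue_hole below 0.012 m and contact force between the fingers and yellow_pin above 1 N), for 0.1 s.
At the end, for the whole second after the job is handed in: The yellow pin is at rest and released in the hole of the blue pack, upright within 10 degrees, within 10 mm of the hole's centre, its collar less than 5 mm above the cover; the black pin is within 30 mm of where it began (z of yellow_pin in the frame of blue_hole below 0.005 m and horizontal distance between yellow_pin and blue_hole below 0.01 m and angle between yellow_pin's own z axis and vertical below 0.175 rad and linear speed of yellow_pin below 0.02 m/s and distance of black_pin from where it was at the start of the episode below 0.03 m); the robot touches nothing.
It fails at once if the black pin is moved more than 30 mm from where it began (distance of black_pin from where it was at the start of the episode above 0.03 m).
It also fails if it takes over 45 s, if anything falls off the work surface, if the arm or the gripper's body presses on something with over 40 N, if the wrist force passes 120 N, or if a joint passes its speed limit or range.

### The arm

A 6-joint arm with a two-finger parallel gripper is mounted at the origin on the work surface. World frame = base frame: x ahead of the robot, y to its left, z up, the work surface at z = 0. Lengths are in mm, angles in rad, forces in N, time in s.
With the tool pointing down it reaches from about 350 to 975 mm from the base axis. Payload 7.1 kg.
Tool frame: the origin (TCP) lies midway between the tips of the shut fingers; the grasp point (between the pads) lies 19 mm behind it (ctrl.tcp_to_grasp is the distance from the TCP to the grasp point, in mm); z points along the fingers, y is the line along which they close (so a half turn about z gives the same grasp; the last joint's range is limited). The gripper opens to 88 mm and grips with 3 to 60 N. Pads are 20 mm wide; open, the fingers measure 115 mm over their backs; the gripper's body (75 mm by 178 mm) begins 61 mm behind the grasp point.
Start: joints at [-0.019, 0.423, 1.63, -0, 1.089, -0.019], TCP at [624.984, 0.026, 222.675] pointing down, gripper open.
Joint ranges: [-3, 3], [-0.9, 2.11], [0.09, 2.58], [-1.31, 4.45], [0.11, 2.69], [-2.54, 2.54]. Speed limits (rad/s): [2.39, 2.39, 3.01, 3.14, 3.14, 3.14].

### API

Orientations are given as a rotation vector (axis times angle).
In Python, from workcell import get_obs, cams, ticket, boxes_of, ctrl gives the robot as it stands.
- The arm moves only by the shell command python3 -m creep 'ROWS' [OPENING]. ROWS is JSON, one flat list of numbers, 4 for each row, row after row: the shift along the world's x, y, z in m, then the turn about the world's z in rad. In form: [tx, ty, tz, spin, tx, ty, tz, spin, ...]. A call has 1 to 10 rows; each row is the pose to reach, as a shift and turn from the pose commanded when the call began; what a row does not reach only later rows make up. A row lasts 1/12 s, in which the tool goes at most 41.7 mm and 7.16 degrees, less where a joint would pass 70% of its speed; a pose out of reach is approached as far as the arm can. A call with a gripper value outside its range is refused whole. OPENING is the opening, from 0 (shut) to 1 (fully open), set as the call begins (- or left out, the last holds). The fingers move at their own pace and stop on an object; the grip force is fixed at half the most. Time passes only in rows, so rows that repeat a pose let the fingers close. It gives the time, the measured TCP pose, the force, the opening and the grip force at its end, in the units of the state.
- get_obs(): the state, without advancing time (a new reading comes with each control period).
- cams.get_image(name): name is "scene" or "side" or "wrist"; returns (picture, depth): 420x560x3 uint8, red, green, blue; 420x560 float32, mm along the optical axis (not along the pixel's ray), 0 where there is no reading.
- cams.get_calibration(name): a dict with "mtx" (3x3 intrinsics, pixels), "R" (3x3) and "t" (3): a world point X has camera coordinates R X + t; the wrist camera has in their place "mount" (4x4, takes a point from camera to tool coordinates, whose origin is the TCP and whose axes are the flange's). Camera axes: x right, y down, z forward; pixel columns grow to the right and rows downward; lengths in mm; the calibration is good to about 2 mm. The wrist camera is an equidistant fisheye: a pixel r from the principal point sees the ray r / f radians off the axis. A picture is of the moment at which its call begins: read the wrist's pose just before it. get_calibration takes no time and is no camera call.
- ticket.close_job(): hands the job in; it is judged then, once.
Trained networks look in the newest picture that a camera, given by its name, has taken for a name from the list of things; names that differ only in an ending like _2 or _b are one class to them, and where a whole thing is asked for, a point or a joint stands for the part that bears it (a point fixed in the world has none). Each returns a list of dicts, best first, with "score" (0 to 1); they miss things now and then, are a little off and sometimes report something else, mostly with a low value. They report only what shows in the picture. A call takes as long as a camera call. They do not tell look-alikes from the thing itself.
- boxes_of(camera, target): "centre" ([column, row] in pixels, amid what is visible of it).
The state is a dict: "t": time; "qpos": joint angles; "qvel": joint speeds; "joint_torque": joint torques, N m; "ee_pos": TCP position; "orientation": TCP orientation; "ft_force": force on the tool from outside, world axes, zero at the start; "moment": the same for the moment, N m; "width": finger opening in mm; "grasp_force": force on a finger pad.
Only numpy, scipy, OpenCV 4.12 (cv2) and the standard library are available. Lean on these libraries where they do the work, as an engineer would, in place of code of your own. Each camera call takes 0.05 s, during which the arm holds its last target. There are 200 camera calls.

## Working session

There is one attempt and no reset: what is moved stays moved. The work goes in short steps, Python scripts to look and compute and a shell command to move; the robot and the scene stay as the last step left them, time stands still between calls to the robot, and variables do not carry over. Pictures are saved under pics/ and viewed, at most 12 in all, crops included, and the job is handed in when it is done.

```bash
mkdir -p pics; cat > h.py <<'E'
import numpy as np, cv2
from workcell import get_obs, cams, ticket, boxes_of, ctrl
from scipy.spatial.transform import Rotation as Ro
def world(cam,u,v,d):
    c=cams.get_calibration(cam);K=c["mtx"]
    p=np.array([(u-K[0][2])/K[0][0]*d,(v-K[1][2])/K[1][1]*d,d])
    return np.array(c["R"]).T@(p-np.array(c["t"]))
def ray(cam,u,v):
    c=cams.get_calibration(cam);R=np.array(c["R"]);o=-R.T@np.array(c["t"])
    w=world(cam,u,v,1.)-o
    return o,w/np.linalg.norm(w)
def wray(u,v,ob):
    c=cams.get_calibration("wrist");K=np.array(c["mtx"]);M=np.array(c["mount"])
    x=(u-K[0,2])/K[0,0];y=(v-K[1,2])/K[1,1];th=np.hypot(x,y)
    s=np.sin(th)/max(th,1e-9);d=np.array([x*s,y*s,np.cos(th)])
    R=Ro.from_rotvec(ob["orientation"]).as_matrix()
    return np.array(ob["ee_pos"])+R@M[:3,3],R@M[:3,:3]@d
def tri(rays):
    A=np.zeros((3,3));b=np.zeros(3)
    for o,d in rays:
        P=np.eye(3)-np.outer(d,d);A+=P;b+=P@o
    x=np.linalg.solve(A,b)
    return x,[np.linalg.norm((np.eye(3)-np.outer(d,d))@(x-o)) for o,d in rays]
E
python3 - <<'E'
from h import *
ob=get_obs();print(ob["t"],ob["ee_pos"],ob["orientation"],ctrl.tcp_to_grasp)
ims=[]
for n in ("scene","side","wrist"):
    im,d=cams.get_image(n);np.savez(f"{n}0.npz",im=im,d=d);ims.append(im)
    cv2.imwrite(f"pics/{n}0.png",im[:,:,::-1])
    for t in ("yellow_pin","black_pin","blue_hole","stand"):
        print(n,t,[(np.round(b["centre"]).tolist(),round(b["score"],2)) for b in boxes_of(n,t)])
print(cams.get_calibration("wrist"))
E
```

```text
0.0 [6.24478479e+02 3.82016514e-02 2.21940312e+02] [-2.22070826e+00 -2.22070047e+00  1.54164752e-03] 18.700000000000003
scene yellow_pin [([206.0, 199.0], 0.87), ([216.0, 172.0], 0.72), ([250.0, 197.0], 0.52)]
scene black_pin [([295.0, 200.0], 0.73)]
scene blue_hole [([400.0, 238.0], 0.98), ([122.0, 262.0], 0.63)]
scene stand [([274.0, 218.0], 0.88)]
side yellow_pin [([280.0, 228.0], 0.93), ([247.0, 314.0], 0.79), ([297.0, 287.0], 0.68)]
side black_pin [([240.0, 192.0], 0.72)]
side blue_hole [([190.0, 149.0], 0.75), ([439.0, 265.0], 0.66)]
side stand [([265.0, 226.0], 0.56)]
wrist yellow_pin [([135.0, 257.0], 0.9), ([293.0, 342.0], 0.64)]
wrist black_pin [([109.0, 169.0], 0.73)]
wrist blue_hole [([296.0, 337.0], 0.93), ([113.0, 26.0], 0.86)]
wrist stand [([144.0, 199.0], 0.97)]
{'mtx': array([[325.1922621 ,   0.        , 277.14494541],
       [  0.        , 325.1922621 , 204.89346037],
       [  0.        ,   0.        ,   1.        ]]), 'mount': array([[-1.98549139e-04, -9.68044451e-01, -2.50778590e-01,
         6.88131332e+01],
       [ 9.99999977e-01, -2.12865938e-04,  2.99649018e-05,
         8.38783856e-01],
       [-8.23895767e-05, -2.50778578e-01,  9.68044471e-01,
        -1.62511956e+02],
       [ 0.00000000e+00,  0.00000000e+00,  0.00000000e+00,
         1.00000000e+00]])}
```

View pics/scene0.png

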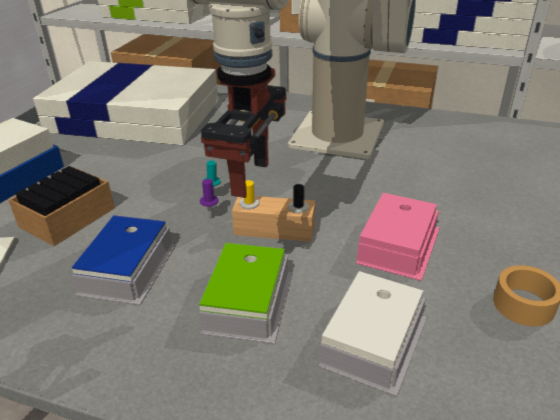

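View pics/side0.png

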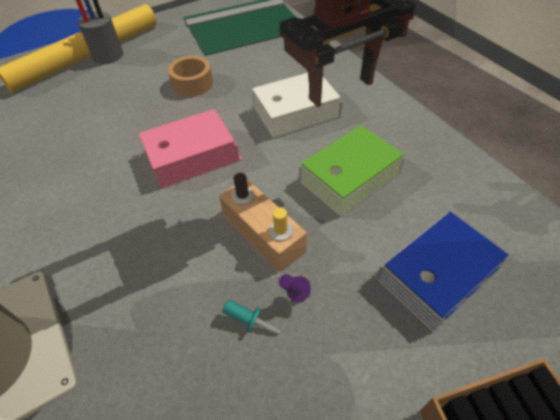

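View pics/wrist0.png

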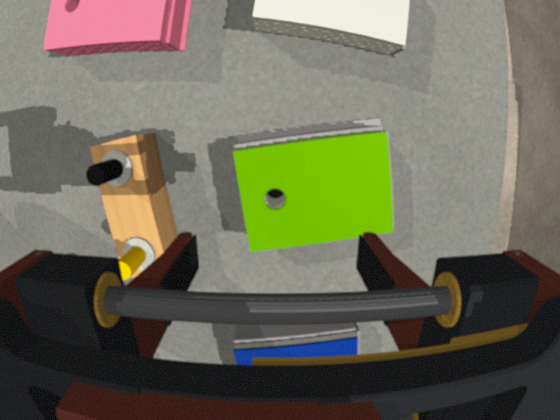

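The scene and side pictures agree on four pin-shaped things:
- **Yellow knob:** in the stand, scene (250,197) and side (280,225). This is the pin meant.
- **Black knob:** in the stand, scene (298,198) and side (240,190). Leave it.
- **Purple:** scene (208,192), off the stand, a look-alike.
- **Turquoise:** scene (212,172), off the stand, a look-alike.

The packs are blue (hole at scene (132,230), side (428,277)), green, white and pink. The network's hole boxes fall on other packs, so I will measure from colour and confirm with a crop.

```bash
cat > m.py <<'E'
from h import *
def knob(im,near,lo=(20,120,90),hi=(34,255,255)):
    m=cv2.inRange(cv2.cvtColor(im,cv2.COLOR_RGB2HSV),lo,hi)
    n,l,s,c=cv2.connectedComponentsWithStats(m)
    k=min((i for i in range(1,n) if s[i,4]>25),key=lambda i:np.hypot(*(c[i]-near)))
    return c[k],s[k],l==k
def hole(im,near):
    hsv=cv2.cvtColor(im,cv2.COLOR_RGB2HSV)
    m=cv2.bitwise_not(cv2.inRange(hsv,(105,150,60),(130,255,255)))
    n,l,s,c=cv2.connectedComponentsWithStats(m,connectivity=4)
    k=min((i for i in range(1,n) if 20<s[i,4]<3000),key=lambda i:np.hypot(*(c[i]-near)))
    return c[k],s[k]
E
python3 - <<'E'
from m import *
R={}
crops=[]
for n,ky,h in (("scene",(250,192),(132,230)),("side",(280,220),(428,277))):
    z=np.load(n+"0.npz");im,d=z["im"],z["d"]
    c,s,m=knob(im,ky);hc,hs=hole(im,h)
    print(n,"knob",c,s,"hole",hc,hs)
    dd=np.median(d[m][d[m]>0]);print(" knob by depth",world(n,*c,dd))
    a,b=int(hc[0]),int(hc[1])
    ring=[(u,v) for u in range(a-18,a+19) for v in range(b-14,b+15) if hs[2]/2+2<np.hypot(u-a,v-b)<14 and im[v,u,2]>100 and im[v,u,0]<60 and d[v,u]>0]
    P=np.array([world(n,u,v,d[v,u]) for u,v in ring]);print(" cover z by depth",np.median(P[:,2]),len(P))
    o,r=ray(n,*hc);print(" hole at z=58:",o+r*(58-o[2])/r[2])
    R[n]=(ray(n,*c),ray(n,*hc))
    for p in (c,hc):
        x,y=map(int,p);q=cv2.resize(im[max(0,y-35):y+35,x-45:x+45],(395,295),interpolation=cv2.INTER_CUBIC)
        cv2.drawMarker(q,(197,147),(255,0,0),cv2.MARKER_CROSS,14,1);crops.append(q)
print("knob tri",tri([R["scene"][0],R["side"][0]]))
print("hole tri",tri([R["scene"][1],R["side"][1]]))
for n,p in (("scene",(298,191)),("side",(240,185))):R[n]+=(ray(n,*p),)
print("black tri",tri([R["scene"][2],R["side"][2]]))
cv2.imwrite("pics/crop.png",np.vstack([np.hstack(crops[:2]),np.hstack(crops[2:])])[:,:,::-1])
E
```

```text
scene knob [249.13106796 191.85436893] [244 180  11  24 206] hole [131.31818182 229.04545455] [125 226  13   7  66]
 knob by depth [473.02938504 -64.90835282  92.94633439]
 cover z by depth 57.81340883705439 357
 hole at z=58: [ 611.12642071 -254.49867372   58.        ]
side knob [279.80448718 219.95192308] [273 207  14  27 312] hole [427.20994475 276.26519337] [419 270  17  14 181]
 knob by depth [463.11745365 -79.17426524 100.36648877]
 cover z by depth 58.502378485368425 259
 hole at z=58: [ 607.96793323 -260.76479956   58.        ]
knob tri (array([466.98429697, -69.2492162 ,  87.54968839]), [np.float64(1.7600099333405006), np.float64(1.7600099333404349)])
hole tri (array([ 608.61760602, -258.63504543,   55.11963882]), [np.float64(1.709281201038381), np.float64(1.7092812010383187)])
black tri (array([446.81360118,  25.39315735,  94.03734451]), [np.float64(2.768256237142855), np.float64(2.7682562371429307)])
```

View pics/crop.png

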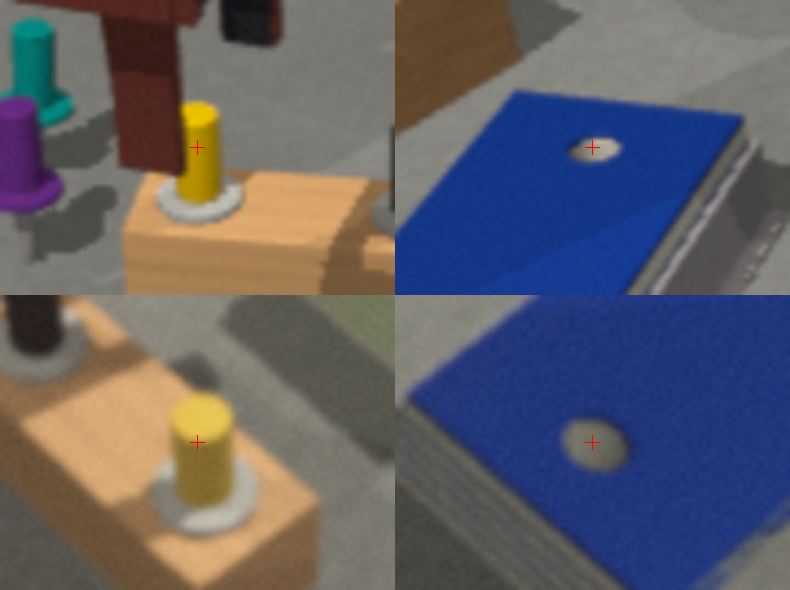

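The crops confirm both targets. The yellow knob stands in the stand at the end away from black, with the crosshair on it in both views. The hole is in the blue cover near its short edge. Next I'll look from the wrist straight above the pin, at two heights.

```bash
python3 -m creep '[-0.035,-0.016,-0.006,0,-0.07,-0.032,-0.012,0,-0.105,-0.048,-0.018,0,-0.14,-0.062,-0.022,0,-0.157,-0.069,-0.022,0,-0.157,-0.069,-0.022,0,-0.157,-0.069,-0.022,0,-0.157,-0.069,-0.022,0]' 1
cat > w.py <<'E'
from m import *
import sys
# usage: w.py tag zknobtop
tag=sys.argv[1]
ob=get_obs();im,d=cams.get_image("wrist");np.savez(f"w{tag}.npz",im=im,d=d,p=ob["ee_pos"],o=ob["orientation"])
cv2.imwrite(f"pics/w{tag}.png",im[:,:,::-1])
print(np.round(ob["ee_pos"],1),np.round(ob["orientation"],3),ob["ft_force"])
for t in ("yellow_pin","blue_hole"):
    print(t,[(np.round(b["centre"]).tolist(),round(b["score"],2)) for b in boxes_of("wrist",t)])
E
python3 w.py p1
```

```text
t: 1.42
ee_pos: [469.7, -69.0, 201.3]
orientation: [2.22, 2.22, 0.002]
ft_force: [0.3, 0.2, 0.4]
width: 87.3
grasp_force: 0.0
[469.7 -69.  201.3] [2.22e+00 2.22e+00 2.00e-03] [0.29955721 0.2482033  0.40596237]
yellow_pin [([273.0, 200.0], 0.71), ([160.0, 232.0], 0.71), ([221.0, 268.0], 0.7)]
blue_hole [([371.0, 333.0], 0.64)]
```

View pics/wp1.png

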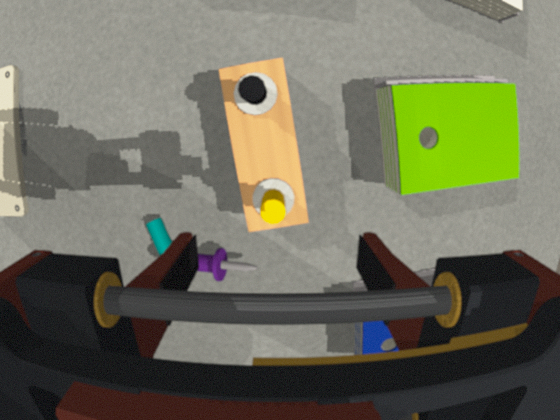

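The wrist view shows the yellow knob at (273,207) in the stand, black at (253,90), and purple and turquoise lying on the bench at (215,264) and (160,235). The knob is between the fingers. I'll take the second, lower view now.

```bash
python3 -m creep '[0,0,-0.035,0,0,0,-0.065,0,0,0,-0.065,0,0,0,-0.065,0,0,0,-0.065,0]'; python3 w.py p2
python3 - <<'E'
from m import *
rs=[]
for t in ("p1","p2"):
    z=np.load(f"w{t}.npz");im=z["im"];ob=dict(ee_pos=z["p"],orientation=z["o"])
    c,s,m=knob(im,(273,207));
    # top face: brighter part
    v=cv2.cvtColor(im,cv2.COLOR_RGB2HSV)[:,:,2];th,_=cv2.threshold(v[m].reshape(-1,1),0,255,cv2.THRESH_OTSU)
    mt=(m&(v>th)).astype(np.uint8);(cx,cy),r=cv2.minEnclosingCircle(np.argwhere(mt)[:,::-1].astype(np.float32))
    # lowest (nearest to gripper) part = top face: circle fitted to bottom edge
    print(t,c,s,"top",cx,cy,r,"bright centroid",np.argwhere(mt).mean(0)[::-1], "depth",np.median(z["d"][m]))
    for q in ((c),(cx,cy)):
        o,d=wray(*q,ob);print("  at z=87.5/110:",np.round(o+d*(87.5-o[2])/d[2],1),np.round(o+d*(110-o[2])/d[2],1))
    rs.append((wray(*c,ob),wray(cx,cy,ob)))
print(tri([r[0] for r in rs]),tri([r[1] for r in rs]))
E
```

```text
t: 1.98
ee_pos: [469.0, -68.9, 136.5]
orientation: [2.221, 2.222, 0.001]
ft_force: [-0.2, -0.2, -0.3]
width: 87.8
grasp_force: 0.0
[469.  -68.9 136.5] [2.221e+00 2.222e+00 1.000e-03] [-0.22248874 -0.19798613 -0.31168678]
yellow_pin [([209.0, 286.0], 0.86), ([272.0, 221.0], 0.7)]
blue_hole [([376.0, 339.0], 0.71)]
p1 [272.48877147 207.49801849] [260 189  26  37 757] top 272.6686706542969 212.1265106201172 13.386133193969727 bright centroid [272.75609756 212.04502814] depth 264.02625
  at z=87.5/110: [466.7 -74.1  87.5] [466.9 -68.1 110. ]
  at z=87.5/110: [466.8 -78.4  87.5] [467.1 -72.  110. ]
p2 [272.375      231.66126543] [ 256  207   34   49 1296] top 272.4259338378906 239.40740966796875 16.775726318359375 bright centroid [272.08088235 239.59926471] depth 201.41493
  at z=87.5/110: [466.6 -73.9  87.5] [466.9 -66.  110. ]
  at z=87.5/110: [466.6 -79.6  87.5] [466.9 -71.1 110. ]
(array([466.58079011, -74.97577435,  84.40295585]), [np.float64(0.044746847310161326), np.float64(0.04474684731015046)]) (array([466.87448042, -74.65808962, 100.63159834]), [np.float64(0.08923377549170823), np.float64(0.08923377549169012)])
```

```bash
python3 -c "
from m import *
a=[cv2.resize(np.load(f'w{t}.npz')['im'][140:280,210:340],(390,420),interpolation=cv2.INTER_CUBIC) for t in ('p1','p2')]
cv2.imwrite('pics/pp.png',np.hstack(a)[:,:,::-1])"
```

```text
(no output)
```

View pics/pp.png

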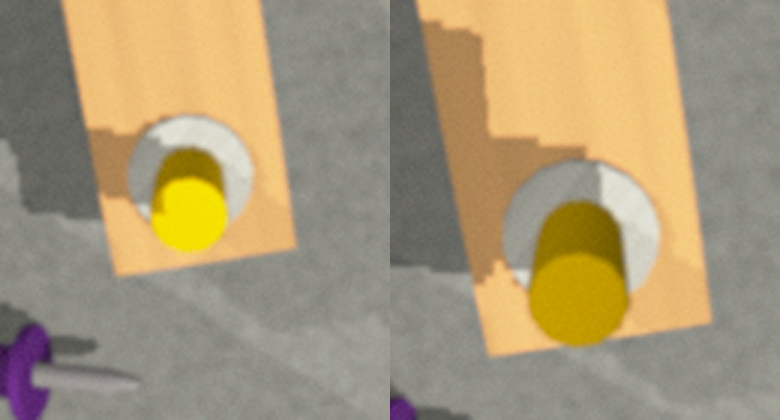

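The knob's top face centre is at about (467, -71.5), measured height 100–110 (the text says 110). I'll descend to TCP z≈71 and close.

```bash
python3 -m creep '[-0.002,-0.0025,-0.03,0,-0.002,-0.0025,-0.05,0,-0.002,-0.0025,-0.06,0,-0.002,-0.0025,-0.0645,0,-0.002,-0.0025,-0.0645,0,-0.002,-0.0025,-0.0645,0]' && python3 -m creep '[0,0,0,0,0,0,0,0,0,0,0,0,0,0,0,0,0,0,0,0,0,0,0,0,0,0,0,0,0,0,0,0,0,0,0,0,0,0,0,0]' 0
```

```text
t: 2.63
ee_pos: [466.7, -71.6, 71.9]
orientation: [2.221, 2.221, 0.001]
ft_force: [1.1, -0.1, -0.4]
width: 87.8
grasp_force: 0.0
t: 3.47
ee_pos: [466.0, -71.5, 71.1]
orientation: [-2.221, -2.221, 0.0]
ft_force: [-0.0, 0.4, -0.5]
width: 24.4
grasp_force: 0.0
```

```bash
python3 -m creep '[0,0,0,0,0,0,0,0,0,0,0,0,0,0,0,0]' 0 && python3 -m creep '[0,0,0.01,0,0,0,0.02,0,0,0,0.035,0,0,0,0.05,0,0,0,0.065,0,0,0,0.075,0,0,0,0.075,0,0,0,0.075,0]'; python3 w.py g
```

```text
t: 3.8
ee_pos: [465.9, -71.5, 71.1]
orientation: [-2.221, -2.221, 0.0]
ft_force: [0.5, 0.6, -0.8]
width: 21.5
grasp_force: 30.0
t: 4.47
ee_pos: [466.4, -71.6, 147.0]
orientation: [2.22, 2.22, 0.002]
ft_force: [0.3, -0.6, -0.4]
width: 21.4
grasp_force: 30.0
[466.4 -71.6 147. ] [2.22e+00 2.22e+00 2.00e-03] [ 0.34191062 -0.59509097 -0.43668851]
yellow_pin [([145.0, 245.0], 0.97), ([279.0, 254.0], 0.84)]
blue_hole [([454.0, 327.0], 0.68)]
```

View pics/wg.png

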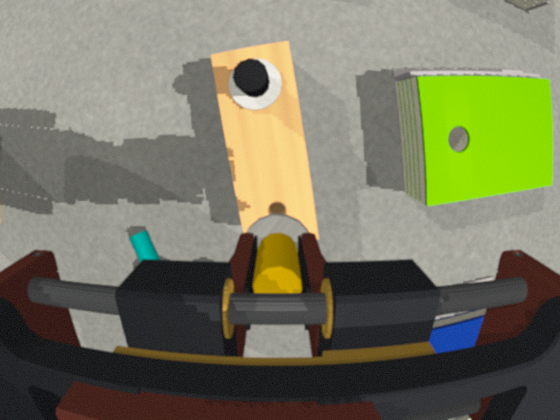

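The pin is held at (278,265) and clear of the stand, and its empty hole shows at (277,208). I'll carry it past the blue hole, stopping about 42 mm beyond in -y so the wrist camera can see the mouth.

```bash
python3 -m creep '[0.012,-0.02,0,0,0.030,-0.048,0,0,0.048,-0.077,0,0,0.066,-0.106,0,0,0.084,-0.135,0,0,0.102,-0.164,0,0,0.120,-0.192,0,0,0.134,-0.215,0,0,0.142,-0.228,0,0,0.142,-0.228,0,0]' && python3 -m creep '[0,0,0,0,0,0,0,0,0,0,0,0]'; python3 w.py h1
python3 -m creep '[0,0.005,-0.01,0,0.015,0,-0.02,0,0.015,0,-0.02,0,0.015,0,-0.02,0,0.015,0,-0.02,0]' ; python3 w.py h2
```

```text
t: 5.45
ee_pos: [608.9, -302.2, 144.7]
orientation: [2.223, 2.219, -0.001]
ft_force: [-0.3, 0.8, -0.1]
width: 21.6
grasp_force: 30.0
t: 5.7
ee_pos: [607.1, -298.2, 145.6]
orientation: [-2.219, -2.221, 0.001]
ft_force: [0.1, 0.4, -0.8]
width: 21.9
grasp_force: 30.0
[ 607.1 -298.2  145.6] [-2.219e+00 -2.221e+00  1.000e-03] [ 0.08801819  0.43128535 -0.76024586]
yellow_pin [([278.0, 253.0], 0.91), ([32.0, 63.0], 0.78), ([69.0, 70.0], 0.63)]
blue_hole [([332.0, 146.0], 0.92)]
t: 6.27
ee_pos: [622.5, -299.0, 125.9]
orientation: [-2.221, -2.221, 0.0]
ft_force: [-0.3, -0.1, -0.5]
width: 21.5
grasp_force: 30.0
[ 622.5 -299.   125.9] [-2.221 -2.221  0.   ] [-0.31370594 -0.11058541 -0.54250184]
yellow_pin [([46.0, 68.0], 0.91), ([11.0, 62.0], 0.88), ([276.0, 251.0], 0.68)]
blue_hole [([315.0, 148.0], 0.6)]
```

View pics/wh1.png

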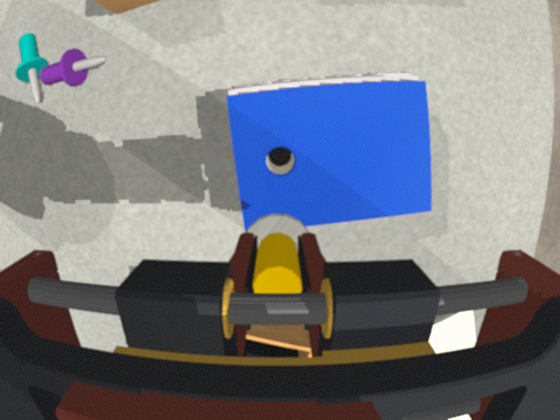

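The blue pack is ahead, with its hole at (280,161) and the held pin at (278,260). Now I'll fit the hole outline in both views.

```bash
python3 - <<'E'
from m import *
rs=[]
for t,g in (("h1",(280,161)),("h2",(258,160))):
    z=np.load(f"w{t}.npz");im=z["im"];ob=dict(ee_pos=z["p"],orientation=z["o"])
    c,s=hole(im,g);print(t,c,s)
    o,d=wray(*c,ob);print(" z=58:",o+d*(58-o[2])/d[2]);rs.append((o,d))
print(tri(rs))
# same measure on the stand's empty hole after lifting vs pin place: stand hole top z=60
z=np.load("wg.npz");im=z["im"];ob=dict(ee_pos=z["p"],orientation=z["o"])
o,d=wray(277,208,ob);print("stand hole z60",o+d*(60-o[2])/d[2])
c=cv2.resize(np.load("wh2.npz")["im"][110:290,200:360],(640,600)[:2],interpolation=cv2.INTER_CUBIC);cv2.imwrite("pics/h2c.png",c[:,:,::-1])
E
```

```text
h1 [279.78199052 161.04739336] [265 148  30  27 633]
 z=58: [ 609.83194395 -259.14281241   58.        ]
h2 [257.85771812 163.10738255] [243 149  32  30 745]
 z=58: [ 609.58589071 -259.06368913   58.        ]
(array([ 609.8030788 , -258.6750135 ,   61.51943374]), [np.float64(0.05158575970433404), np.float64(0.051585759704375435)])
stand hole z60 [467.31303091 -69.94502407  60.        ]
```

View pics/h2c.png

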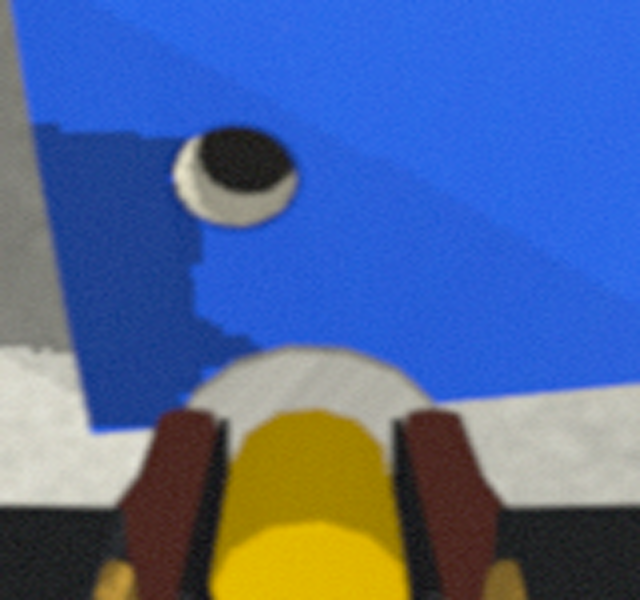

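Hole at (609.5, -259). I'll move over it at tip height 73 (about 15 mm clear), then lower in stages and check the force.

```bash
python3 -m creep '[-0.005,0.013,0,0,-0.01,0.028,0,0,-0.0135,0.0393,0,0,-0.0135,0.0393,0,0,-0.0135,0.0393,0,0,-0.0135,0.0393,0,0,-0.0135,0.0393,0,0]' && python3 -m creep '[0,0,-0.005,0,0,0,-0.01,0,0,0,-0.015,0,0,0,-0.02,0,0,0,-0.024,0,0,0,-0.024,0,0,0,-0.024,0]'; python3 - <<'E'
from h import *
a=[cv2.resize(cams.get_image(n)[0][y-60:y+40,x-50:x+50],(400,400),interpolation=cv2.INTER_CUBIC) for n,x,y in (("scene",131,229),("side",427,276))]
cv2.imwrite("pics/ins.png",np.hstack(a)[:,:,::-1])
E
```

```text
t: 7.0
ee_pos: [609.9, -260.8, 126.4]
orientation: [2.221, 2.221, 0.0]
ft_force: [-0.9, 0.1, 0.1]
width: 21.4
grasp_force: 30.0
t: 7.58
ee_pos: [609.2, -260.1, 101.6]
orientation: [-2.221, -2.221, 0.0]
ft_force: [0.8, -0.4, -1.3]
width: 21.8
grasp_force: 30.0
```

View pics/ins.png

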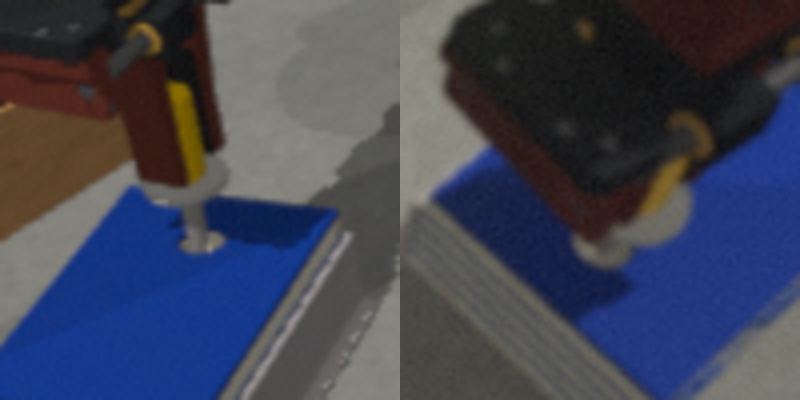

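The shank enters the hole near its centre (left crop (200,240)) and the force is nil. I'll keep lowering.

```bash
python3 -m creep '[0,0,-0.006,0,0,0,-0.012,0,0,0,-0.018,0,0,0,-0.024,0,0,0,-0.028,0,0,0,-0.03,0,0,0,-0.03,0,0,0,-0.03,0]'; python3 -m creep '[0,0,-0.001,0,0,0,-0.001,0,0,0,-0.001,0]'; python3 -m creep '[0,0,-0.001,0,0,0,-0.001,0,0,0,-0.001,0]'
```

```text
t: 8.35
ee_pos: [609.5, -260.2, 72.0]
orientation: [-2.221, -2.221, 0.0]
ft_force: [0.1, -0.0, -0.0]
width: 21.7
grasp_force: 30.0
t: 8.6
ee_pos: [609.6, -260.2, 71.4]
orientation: [2.221, 2.221, 0.0]
ft_force: [0.4, -0.2, -0.3]
width: 21.8
grasp_force: 30.0
t: 8.85
ee_pos: [609.5, -260.2, 70.2]
orientation: [2.221, 2.221, 0.0]
ft_force: [0.3, -0.5, -1.6]
width: 21.5
grasp_force: 30.0
```

```bash
python3 -m creep '[0,0,-0.001,0,0,0,-0.001,0,0,0,-0.001,0]'; python3 -m creep '[0,0,-0.0005,0,0,0,-0.0005,0,0,0,-0.0005,0]'
```

```text
t: 9.1
ee_pos: [609.6, -260.2, 69.2]
orientation: [2.221, 2.221, 0.0]
ft_force: [-0.0, -0.3, -0.1]
width: 21.8
grasp_force: 30.0
t: 9.35
ee_pos: [609.6, -260.2, 69.2]
orientation: [2.221, 2.221, 0.0]
ft_force: [-1.0, 1.7, 6.1]
width: 21.6
grasp_force: 30.0
```

The collar touches the cover (6 N upward). Releasing, then raising straight up clear of the pin.

```bash
python3 -m creep '[0,0,0,0,0,0,0,0,0,0,0,0,0,0,0,0,0,0,0,0,0,0,0,0,0,0,0,0,0,0,0,0]' 1 && python3 -m creep '[0,0,0.01,0,0,0,0.03,0,0,0,0.06,0,0,0,0.09,0,0,0,0.12,0,0,0,0.13,0,0,0,0.13,0,0,0,0.13,0,0,0,0.13,0]'; python3 w.py end
python3 - <<'E'
from m import *
z=np.load("wend.npz");im=z["im"];ob=dict(ee_pos=z["p"],orientation=z["o"])
c,s,m=knob(im,(275,205));print(c,s)
o,d=wray(*c,ob);print(o+d*(85-o[2])/d[2])
b=cams.get_image("side")[0][160:340,180:480]
cv2.imwrite("pics/end.png",np.hstack([cv2.resize(im[120:300,180:380],(400,360)),cv2.resize(b,(400,360))])[:,:,::-1])
E
```

```text
t: 10.02
ee_pos: [609.5, -260.2, 68.6]
orientation: [-2.221, -2.221, -0.0]
ft_force: [0.7, 0.6, -0.7]
width: 71.5
grasp_force: 0.0
t: 10.77
ee_pos: [608.4, -259.7, 197.0]
orientation: [-2.22, -2.22, 0.002]
ft_force: [-1.5, 0.4, -0.9]
width: 88.1
grasp_force: 0.0
[ 608.4 -259.7  197. ] [-2.22e+00 -2.22e+00  2.00e-03] [-1.52897114  0.39013113 -0.91957999]
yellow_pin [([279.0, 197.0], 0.72), ([95.0, 109.0], 0.65), ([60.0, 100.0], 0.61)]
blue_hole [([328.0, 174.0], 0.89)]
[278.69957687 205.23272214] [267 188  25  35 709]
[ 610.35149263 -262.15801371   85.        ]
```

View pics/end.png

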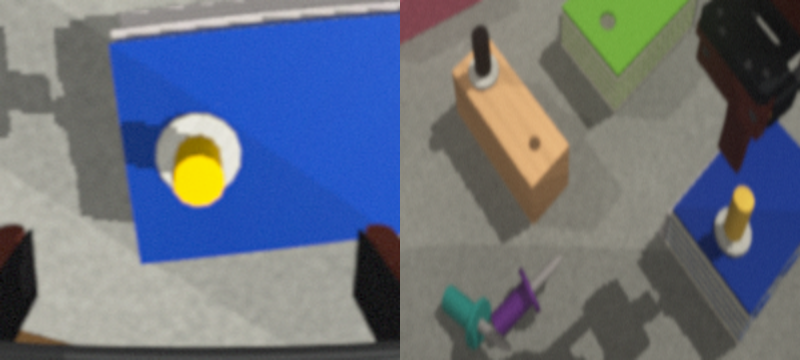

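The pin is upright in the blue cover with its collar flat, the black pin is still in its stand, and the gripper is clear of everything.

```bash
python3 -c "
from workcell import ticket
print(ticket.close_job())"
```

```text
the job is handed in; nothing more can be done
None
```

The yellow pin is seated and released in the blue pack's hole with its collar on the cover, the black pin is still in its stand, and the job is handed in (no verdict was returned).

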